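# Take the jar stop out of the display board's T-track

## Robot

A 6-joint arm with a two-finger parallel gripper is mounted at the origin on the work surface. World frame = base frame: x ahead of the robot, y to its left, z up, the work surface at z = 0. Lengths are in m, angles in rad, forces in N, time in s.
With the tool pointing down it reaches from about 0.375 to 0.9 m from the base axis. Payload 3.1 kg.
Tool frame: the origin (TCP) lies on the centre line of the jaws, within the pads' length; the fingertips stand 11 mm ahead of it and the grasp point (between the pads) lies 8 mm behind it; x points along the fingers, y is the direction in which the jaws open and shut, and the axes are right-handed (so a half turn about x gives the same grasp; the last joint's range is limited). The gripper opens to 87 mm and grips with 3 to 60 N. Pads are 19 mm wide; open, the fingers measure 117 mm over their backs; the gripper's body (75 mm by 190 mm) begins 51 mm behind the grasp point.
Start: joints at [1.099, 0.527, 1.433, -0, 1.181, -0.178], TCP at [0.18, 0.598, 0.207] pointing down, gripper open.
Joint ranges: [-3.08, 3.08], [-0.75, 2.2], [0.22, 2.44], [-1.43, 4.57], [0, 2.65], [-2.85, 2.85]. Speed limits (rad/s): [2.79, 2.79, 3.14, 3.14, 3.14, 3.14].

## Interface

Orientations are given as a unit quaternion [x, y, z, w].
In Python, from rig import robot, camera, camera_info gives the robot as it stands.
- The arm moves only by the shell command python3 -m inch 'ROWS' [FORCE]. ROWS is JSON, a list that holds one entry, the list of rows, each a list of 5 numbers: the shift along the tool's x, y, z in cm, then the turn about the tool's x in rad, then the opening, from 0 (shut) to 1 (fully open). A call has 1 to 8 rows; each row shifts and turns the pose as measured when the row begins, along the tool's axes as they then stand; what a row does not reach is not made up. A row lasts 1/12 s, in which the tool goes at most 41.7 mm and 7.16 degrees, less where a joint would pass 70% of its speed; a pose out of reach is approached as far as the arm can. A call with a gripper value outside its range is refused whole. The fingers move at their own pace and stop on an object; FORCE is the grip in N (left out, the last holds). Time passes only in rows, so rows that do not move let the fingers close. It gives the time, the measured TCP pose, the force and the opening at its end, in the units of the state.
- robot.get_obs(): the state, without advancing time (a new reading comes with each control period).
- camera(name): name is "scene" or "top" or "wrist"; returns the picture (400x640x3 uint8, red, green, blue); there is no depth.
- camera_info(name): a dict with "camera_matrix" (3x3 intrinsics, pixels), "dist" ([k1, k2, p1, p2, k3] as OpenCV has them; the pictures are not rectified), "rvec" (rotation vector, rad) and "tvec" (3), from world to camera coordinates, as OpenCV has them. Camera axes: x right, y down, z forward; pixel columns grow to the right and rows downward; lengths in m; the calibration is good to about 2 mm. A picture is of the moment at which its call begins: read the wrist's pose just before it. camera_info takes no time and is no camera call; for the wrist camera it gives the pose at the moment of the call.
- robot.hand_in(): hands the job in, once; it reports no verdict.
The state is a dict: "time": time; "q": joint angles; "joint_velocities": joint speeds; "joint_torque": joint torques, N m; "position": TCP position; "tool_rot": TCP orientation; "ft_force": force on the tool from outside, world axes, zero at the start; "moment": the same for the moment, N m; "grip_width": finger opening in m.
Only numpy, scipy, OpenCV 4.12 (cv2) and the standard library are available. Lean on these libraries where they do the work, as an engineer would, in place of code of your own. Each camera call takes 0.05 s, during which the arm holds its last target. There are 200 camera calls.

## Task

A row of preserves is being relaid on the shop counter: slide the wooden jar stop along its T-track and out of the track's open end, lift it off the display board and stand it gently upright on its foot in the empty wooden tray. The price-card holder in the other track stays where it is.

Things in the scene. Friction and masses are not known exactly. Their poses are not given: they have to be found in the camera images.
- board: Plywood board 280 x 210 x 18, fixed, with two aluminium T-tracks on top. Origin: underside centre; x along the tracks to their open ends, z up. Tracks centred on y = +55 and -55, from x = -135 (dark end cap) to x = 55 (open); beyond, to x = 140, bare board level with the slot floor, z = 18. Track 42 wide outside, slot 34 wide, 12 high; lips 4 thick, top z = 34, throat 16 wide. All mm.
- stop: Jar stop: flat brown wooden plate standing across one track (either one) on a steel T-foot; 0.12 kg. Origin: centre of the foot's underside (18 mm above the counter in the track); x along the track, z up. Plate 12 mm (x) x 70 mm (y), z = 19 to 69 mm. Foot 40 (x) x 28 (y) x 8 mm, in the slot with 3 mm play each side, 4 mm up; stem 30 x 10 mm.
- card_holder: Price-card holder in the other track: the same T-foot with a 14 mm round steel post and, lengthwise along the track, a black card 60 mm long, 4 mm thick, its top 88 mm above the origin. Origin: centre of the foot's underside, x along the track, z up.
- tray: Empty open dark wooden tray, fixed on the counter, 190 x 190 x 36 mm outside, walls and floor 6 mm. Origin: centre of its underside; x, y along its sides, z up. Inner floor 6 mm above the counter, inside 178 x 178 mm.
Things that resemble listed ones, but are neither listed nor needed, are in the scene too. Of the things shaped like the stop, the brown one is meant.

How it is judged:
By the outcome, as a careful person would: the job done as asked, in the order asked, and still so for the second after the job is handed in, with the robot touching nothing.
It also fails if it takes over 42 s, if anything falls off the work surface, if the arm or the gripper's body presses on something with over 40 N, if the wrist force passes 120 N, or if a joint passes its speed limit or range.

## Working session

There is one attempt and no reset: what is moved stays moved. The work goes in short steps, Python scripts to look and compute and a shell command to move; the robot and the scene stay as the last step left them, time stands still between calls to the robot, and variables do not carry over. Pictures are saved under pics/ and viewed, about 8 in all and at most 12, crops included, and the job is handed in when it is done.

```bash
mkdir -p pics; ls; python3 - <<'E'
from rig import robot,camera,camera_info
import cv2,numpy as np
for n in("scene","top"):
    cv2.imwrite(f"pics/{n}0.png",camera(n)[:,:,::-1])
    i=camera_info(n);R=cv2.Rodrigues(np.array(i["rvec"]))[0];print(n,-R.T@np.array(i["tvec"]).ravel(),i["camera_matrix"],i["dist"])
o=robot.get_obs();print(o["time"],o["position"],o["tool_rot"],o["grip_width"])
E
```

```text
pics
scene [1.10081263 0.07071189 0.84232848] [[443.15673395   0.         317.75768673]
 [  0.         443.15673395 196.63182506]
 [  0.           0.           1.        ]] [-0.0336368  0.         0.         0.         0.       ]
top [ 0.44564442 -0.00253895  1.13783951] [[433.90486787   0.         313.28238284]
 [  0.         433.90486787 201.5095834 ]
 [  0.           0.           1.        ]] [-0.03025026  0.          0.          0.          0.        ]
0.1 [0.18005206 0.59778862 0.20595836] [ 0.1025051   0.69975118 -0.10381579  0.69933059] 0.08688978899741007
```

View pics/scene0.png

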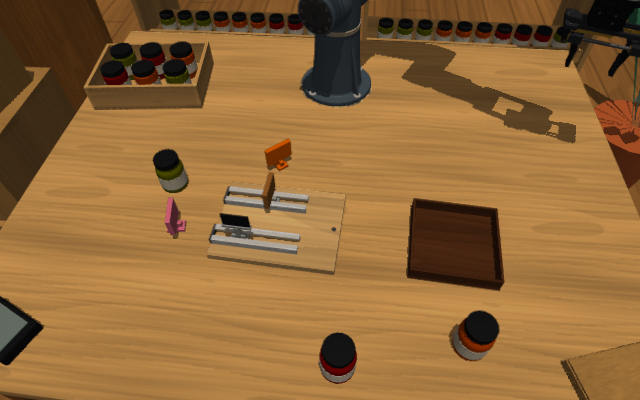

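View pics/top0.png

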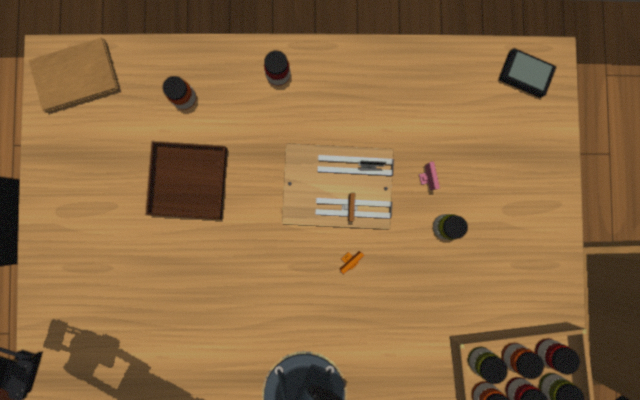

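The stop (brown) is at top px (351,208) in the near track, and the card holder at (372,165). Both open ends point left (+y), toward the tray at (188,181). Orange and pink are decoys.

```bash
cat > h.py <<'E'
import cv2,numpy as np
from rig import robot,camera,camera_info
from scipy.spatial.transform import Rotation as Ro
def ray(i,px):
    K=np.array(i["camera_matrix"]);d=np.array(i["dist"],float)
    R=cv2.Rodrigues(np.array(i["rvec"],float))[0];t=np.array(i["tvec"],float).ravel()
    u=cv2.undistortPoints(np.array(px,float).reshape(-1,1,2),K,d).reshape(-1,2)
    return -R.T@t,np.c_[u,np.ones(len(u))]@R
def onplane(i,px,z):
    c,d=ray(i,px);return c+d*((z-c[2])/d[:,2])[:,None]
def tri(i1,p1,i2,p2):
    c1,d1=ray(i1,p1);c2,d2=ray(i2,p2);out=[]
    for a,b in zip(d1,d2):
        s=np.linalg.lstsq(np.c_[a,-b],c2-c1,rcond=None)[0]
        P,Q=c1+s[0]*a,c2+s[1]*b;out.append([*(P+Q)/2,np.linalg.norm(P-Q)])
    return np.array(out)
def blobs(m,amin):
    c,_=cv2.findContours(m.astype(np.uint8),cv2.RETR_EXTERNAL,cv2.CHAIN_APPROX_NONE)
    return [x for x in c if cv2.contourArea(x)>=amin]
E
python3 - <<'E'
from h import *
np.set_printoptions(precision=4,suppress=True)
for n,amin in(("top",60),("scene",60)):
    im=cv2.imread(f"pics/{n}0.png");i=camera_info(n);hsv=cv2.cvtColor(im,cv2.COLOR_BGR2HSV)
    x0,y0,x1,y1=(270,135,410,240) if n=="top" else (195,165,360,280)
    sub=hsv.copy();w=np.zeros(im.shape[:2],bool);w[y0:y1,x0:x1]=1
    al=w&(hsv[...,1]<60)&(hsv[...,2]>110)
    for c in blobs(al,40):
        r=cv2.minAreaRect(c);print(n,"alu px",np.array(r[0]),r[1],r[2]," world z34:",onplane(i,[r[0]],.034)[0]); print(onplane(i,cv2.boxPoints(r),.034)[:,:2].tolist())
    px=(351,208) if n=="top" else (269,189)
    print("stop hsv",hsv[px[1],px[0]],"board",hsv[200,310] if n=="top" else hsv[250,320])
    br=w&(hsv[...,0]<14)&(hsv[...,1]>130)&(hsv[...,2]<190)&(hsv[...,2]>50)
    for c in blobs(br,20):
        print(n,"brown",cv2.boundingRect(c),cv2.contourArea(c),cv2.boxPoints(cv2.minAreaRect(c)).tolist(), onplane(i,[cv2.minAreaRect(c)[0]],.087))
    tw=np.zeros_like(w)
    if n=="top": tw[130:230,135:240]=1
    else: tw[190:295,395:515]=1
    for c in blobs(tw&(hsv[...,2]<100),500):
        r=cv2.minAreaRect(c);q=cv2.approxPolyDP(c,8,True).reshape(-1,2);print(n,"tray",r,q.tolist(),"\n",onplane(i,q,.036)[:,:2].tolist())
o=robot.get_obs();print(Ro.from_quat(o["tool_rot"]).as_matrix())
E
python3 -c "
import cv2
a=cv2.imread('pics/top0.png')[135:240,270:410];b=cv2.imread('pics/scene0.png')[160:280,195:355]
a=cv2.resize(a,(560,420),interpolation=2)[:300];b=cv2.resize(b,(400,300),interpolation=2);cv2.imwrite('pics/c1.png',cv2.hconcat([a[:,:400*1],b]))"
```

```text
top alu px [372.4365 208.7072] (36.58094787597656, 17.134180068969727) 3.012787342071533  world z34: [ 0.4778 -0.1759  0.034 ]
[[0.4586299798019708, -0.1277750572050725], [0.5022886472397733, -0.13045041171511954], [0.49706708324079707, -0.22416117012868267], [0.453322545561492, -0.22130647113867785]]
top alu px [331.  206.5] (17.0, 32.0) 90.0  world z34: [ 0.4838 -0.0699  0.034 ]
[[0.5056481458120239, -0.02926444252499156], [0.5053934493128184, -0.11097122430059159], [0.4620150945760972, -0.11063388905789458], [0.46234124687671796, -0.02907357655444874]]
top alu px [354.5461 170.5773] (75.05623626708984, 5.89263916015625) 2.862405300140381  world z34: [ 0.5757 -0.1309  0.034 ]
[[0.5730962352181257, -0.03446586823570915], [0.5882181811783767, -0.03528920152673617], [0.5783170639727999, -0.2278576403327718], [0.5631408685856378, -0.22689422489028832]]
top alu px [354.9434 160.076 ] (74.21307373046875, 7.410795211791992) 3.012787342071533  world z34: [ 0.6027 -0.1322  0.034 ]
[[0.5983395762037074, -0.036569248286030226], [0.6174067406825777, -0.03765820845276066], [0.6072169377530074, 
[... 2025 characters left out ...]
79126) 6.709836959838867  world z34: [ 0.4622 -0.1807  0.034 ]
[[0.4668907016783469, -0.22022927991064473], [0.4529193346345586, -0.22216108892783715], [0.45759037600596575, -0.14126136589833574], [0.4713928106461691, -0.14001171533824025]]
stop hsv [ 14 198  63] board [ 17 138 166]
scene tray ((456.9205627441406, 244.05126953125), (100.91094207763672, 81.03379821777344), 6.9529571533203125) [[414, 198], [407, 277], [499, 290], [496, 208]] 
 [[0.45189853118552337, 0.21354063602781273], [0.6580826225787166, 0.19348312066825274], [0.6705209567412836, 0.3750197204522872], [0.4640253348468577, 0.39791318442894813]]
[[-0.0009  0.2887  0.9574]
 [-0.0017  0.9574 -0.2887]
 [-1.     -0.0019 -0.0003]]
```

```bash
python3 -m inch '[[[0,0,0,-0.12,1],[0,0,0,-0.117,1],[0,-3.6,1.7,0,1],[0,-3.6,1.7,0,1],[0,-3.6,1.7,0,1],[0,-3.6,1.7,0,1],[0,-3.6,1.7,0,1],[0,-3.6,1.7,0,1]]]'; python3 -m inch '[[[0,-3.6,1.7,0,1],[0,-3.6,1.7,0,1],[0,-3.6,1.7,0,1],[0,-3.6,1.7,0,1],[0,-3.6,1.7,0,1],[0,-3.6,1.7,0,1],[0,-3.6,1.7,0,1],[0,-3.6,1.7,0,1]]]'; python3 -c "
from h import *
print(Ro.from_quat(robot.get_obs()['tool_rot']).as_matrix().round(4))"
```

```text
time: 0.77
position: [0.2717, 0.3761, 0.2015]
tool_rot: [0.011, 0.708, -0.011, 0.706]
ft_force: [1.7, -0.0, 0.5]
grip_width: 0.0869
time: 1.43
position: [0.3999, 0.0694, 0.2006]
tool_rot: [0.009, 0.709, -0.01, 0.706]
ft_force: [0.8, 0.5, 0.1]
grip_width: 0.0871
[[-4.200e-03  2.640e-02  9.996e-01]
 [-8.000e-04  9.996e-01 -2.650e-02]
 [-1.000e+00 -9.000e-04 -4.200e-03]]
```

View pics/c1.png

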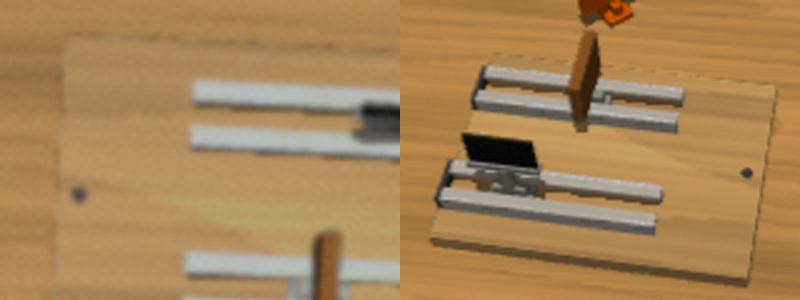

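```bash
python3 -m inch '[[[0,-3.6,1.4,-0.028,1],[0,-3.6,1.4,0,1],[0,-3.6,1.4,0,1],[0,-3.6,1.4,0,1],[0,-3.6,1.4,0,1],[0,0,0,0,1]]]'; python3 - <<'E'
from h import *
i=camera_info("wrist");im=camera("wrist");cv2.imwrite("pics/w1.png",im[:,:,::-1])
import pickle;pickle.dump(i,open("w1.pkl","wb"))
R=cv2.Rodrigues(np.array(i["rvec"]))[0];print(-R.T@np.array(i["tvec"]).ravel(),R.round(3))
E
```

```text
time: 1.93
position: [0.4742, -0.1287, 0.2002]
tool_rot: [0.0, 0.707, -0.004, 0.707]
ft_force: [-0.1, -0.2, 1.2]
grip_width: 0.0869
[ 0.38958693 -0.12678846  0.37719005] [[ 0.006  1.    -0.005]
 [ 0.953 -0.004  0.303]
 [ 0.303 -0.006 -0.953]]
```

View pics/w1.png

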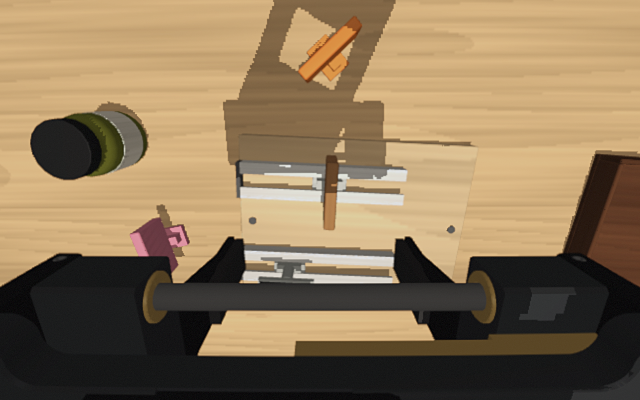

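```bash
python3 - <<'E'
from h import *
import pickle
np.set_printoptions(precision=4,suppress=True)
i=pickle.load(open("w1.pkl","rb"));im=cv2.imread("pics/w1.png");hsv=cv2.cvtColor(im,cv2.COLOR_BGR2HSV)
print("px",hsv[220,330],hsv[170,331],hsv[220,370])
w=np.zeros(im.shape[:2],bool);w[145:240,310:350]=1
m=w&(hsv[...,2]<165)&(hsv[...,1]>140)
for v in range(150,236,5):
    c=np.where(m[v])[0]; print(v,c.min() if len(c) else None,c.max() if len(c) else None,hsv[v,331])
top=cv2.imread("pics/top0.png");it=camera_info("top");ht=cv2.cvtColor(top,cv2.COLOR_BGR2HSV)
for v in range(188,228,3): print(v,[tuple(x) for x in ht[v,345:359:2].tolist()])
# rails
al=(hsv[...,1]<40)&(hsv[...,2]>150);al[:150]=0;al[215:]=0;al[:,:320]&=True
for a,b in((350,400),(250,315)):
    for u in(a,b):
        r=np.where(al[:,u])[0];print(u,r.min(),r.max(),onplane(i,[(u,r.min()),(u,r.max())],.034)[:,:2].tolist())
E
```

```text
px [ 15 142 176] [ 14 148 100] [ 20  79 222]
150 None None [ 17 104 133]
155 None None [ 15 128 100]
160 326 336 [ 13 153  80]
165 326 337 [ 14 150 100]
170 326 337 [ 14 148 100]
175 326 336 [ 14 149  99]
180 326 337 [ 13 149  99]
185 325 336 [ 14 147 156]
190 325 335 [ 14 151  98]
195 325 325 [ 15 141 177]
200 325 325 [ 15 143 176]
205 324 335 [ 15 143 176]
210 324 324 [ 15 143 177]
215 324 324 [ 15 143 177]
220 324 334 [ 15 143 177]
225 324 324 [ 15 143 178]
230 None None [ 17 103 199]
235 None None [ 18  84 221]
188 [(20, 110, 183), (20, 114, 183), (20, 111, 182), (20, 113, 181), (20, 113, 187), (19, 110, 185), (20, 109, 184)]
191 [(21, 106, 181), (22, 109, 183), (21, 107, 183), (21, 107, 177), (22, 107, 174), (21, 109, 182), (22, 108, 177)]
194 [(18, 119, 184), (18, 116, 174), (18, 126, 107), (15, 169, 128), (15, 174, 138), (17, 123, 153), (18, 114, 184)]
197 [(20, 109, 182), (20, 110, 157), (14, 152, 77), (14, 172, 129), (14, 167, 139), (19, 120, 161), (20, 111, 182)]
200 [(83, 6, 185), (40, 5, 158), (12, 128, 78), (14, 164, 134), (14, 151, 137), (14, 21, 158), (12, 7, 184)]
203
[... 727 characters left out ...]
149, 101), (16, 128, 149), (18, 119, 175), (17, 119, 175)]
224 [(18, 122, 176), (17, 124, 158), (16, 116, 119), (17, 121, 122), (17, 123, 168), (17, 122, 176), (17, 118, 175)]
227 [(16, 124, 136), (17, 127, 137), (18, 127, 131), (17, 123, 122), (17, 122, 123), (17, 123, 131), (17, 128, 133)]
350 192 202 [[0.48843569221732086, -0.09305014865848439], [0.5005816245344746, -0.09275085145445225]]
400 170 204 [[0.46279487000560393, -0.03712356404227721], [0.5032973766056614, -0.034151697019096136]]
250 187 198 [[0.4819155259097211, -0.2083623426193701], [0.49517860333394403, -0.20933717530996548]]
315 173 200 [[0.46584086510553385, -0.13328388045433023], [0.49795460726850194, -0.1335944660098955]]
```

```bash
python3 - <<'E'
from h import *
import pickle
np.set_printoptions(precision=4,suppress=True)
i=pickle.load(open("w1.pkl","rb"));it=camera_info("top")
print(tri(i,[(329.3,230)],it,[(352.8,193)]))
P=onplane(i,[(329.3,230),(331,190)],.087);print(P)
for z in(.08,.087):print(onplane(it,[(352.8,193),(352.8,219)],z))
# tray rim corners two views
s=camera_info("scene")
A=[[152,142],[146,213],[221,220],[227,149]];B=[[499,290],[496,208],[414,198],[407,277]]
B=[B[0],B[1],B[2],B[3]];print(tri(it,A,s,[[499,290],[496,208],[414,198],[407,277]]))
o=robot.get_obs();print(o["position"],Ro.from_quat(o["tool_rot"]).as_matrix())
E
```

```text
[[ 0.5144 -0.1192  0.0854  0.0021]]
[[ 0.5133 -0.1183  0.087 ]
 [ 0.4711 -0.1168  0.087 ]]
[[ 0.5151 -0.1208  0.08  ]
 [ 0.4515 -0.1202  0.08  ]]
[[ 0.5147 -0.12    0.087 ]
 [ 0.4515 -0.1195  0.087 ]]
[[ 0.6548  0.3909  0.0078  0.0099]
 [ 0.4687  0.396   0.0421  0.0011]
 [ 0.4505  0.2117  0.0338  0.0045]
 [ 0.6377  0.2002 -0.0009  0.0022]]
[ 0.4718 -0.1255  0.1997] [[-0.0031  0.0056  1.    ]
 [-0.001   1.     -0.0056]
 [-1.     -0.001  -0.0031]]
```

```bash
python3 -m inch '[[[3.5,0.7,0.8,0.04,1],[3.5,0,0,0,1],[3.5,0,0,0,1],[3.5,0,0,0,1],[0,0,0,0,1]]]'; python3 -c "
from h import *
print(Ro.from_quat(robot.get_obs()['tool_rot']).as_matrix().round(4), robot.get_obs()['position'])"
```

```text
time: 2.4
position: [0.4811, -0.1176, 0.0569]
tool_rot: [0.017, 0.706, -0.018, 0.707]
ft_force: [-1.4, 0.5, -0.4]
grip_width: 0.0871
[[ 0.0017  0.0502  0.9987]
 [-0.002   0.9987 -0.0502]
 [-1.     -0.0019  0.0018]] [ 0.4810994  -0.11760035  0.0568666 ]
```

```bash
python3 -m inch '[[[0,0,0,0,0],[0,0,0,0,0],[0,0,0,0,0],[0,0,0,0,0],[0,0,0,0,0],[0,0,0,0,0],[0,0,0,0,0],[0,0,0,0,0]]]' 25;  python3 -m inch '[[[0,0,0,0,0],[0,0,0,0,0],[0,0,0,0,0]]]'
```

```text
time: 3.07
position: [0.484, -0.1163, 0.0658]
tool_rot: [0.014, 0.703, -0.019, 0.711]
ft_force: [-0.5, -0.8, 0.0]
grip_width: 0.0414
time: 3.32
position: [0.4846, -0.1167, 0.0669]
tool_rot: [0.014, 0.702, -0.019, 0.712]
ft_force: [-1.0, -0.5, 0.0]
grip_width: 0.0214
```

```bash
python3 -m inch '[[[0.5,0,-0.2,0,0],[0.5,0,-0.1,0,0],[0.1,0,0,0,0],[0.1,0,0,0,0]]]'; python3 -c "
from h import *
print(Ro.from_quat(robot.get_obs()['tool_rot']).as_matrix().round(4), robot.get_obs()['ft_force'])"
```

```text
time: 3.65
position: [0.4838, -0.1183, 0.0582]
tool_rot: [0.013, 0.7, -0.021, 0.714]
ft_force: [-3.0, 1.3, 16.8]
grip_width: 0.0114
[[ 0.0201  0.0476  0.9987]
 [-0.0112  0.9988 -0.0474]
 [-0.9997 -0.0102  0.0207]] [-2.99922157  1.32632238 16.81370069]
```

```bash
python3 -m inch '[[[-0.05,1,0,0,0],[0,1,0,0,0]]]' 30; python3 -m inch '[[[0,1.5,0,0,0],[0,1.5,0,0,0]]]'
```

```text
time: 3.82
position: [0.4851, -0.0997, 0.0587]
tool_rot: [0.014, 0.699, -0.022, 0.715]
ft_force: [-0.0, 0.5, -1.8]
grip_width: 0.0114
time: 3.98
position: [0.4882, -0.081, 0.0595]
tool_rot: [-0.0, 0.698, -0.024, 0.716]
ft_force: [-19.2, -61.6, -5.0]
grip_width: 0.019
```

```bash
python3 - <<'E'
from h import *
import pickle
i=camera_info("wrist");w=camera("wrist")[:,:,::-1];t=camera("top")[:,:,::-1];s=camera("scene")[:,:,::-1]
pickle.dump(i,open("w2.pkl","wb"))
for n,a in(("w2",w),("t2",t),("s2",s)):cv2.imwrite(f"pics/{n}.png",a)
a=cv2.resize(w[120:270,220:420],(400,300),interpolation=2);b=cv2.resize(s[150:270,195:355],(400,300),interpolation=2)
cv2.imwrite("pics/c2.png",cv2.hconcat([a,b]))
o=robot.get_obs();print(o["position"],o["ft_force"],o["moment"],o["grip_width"],Ro.from_quat(o["tool_rot"]).as_matrix().round(4))
E
```

```text
[ 0.48815011 -0.08408386  0.05955277] [-16.55758196 -52.77532256   3.18739835] [-9.34287628  2.96976833 -0.48963375] 0.012562173107851583 [[ 0.0238  0.0334  0.9992]
 [-0.0379  0.9988 -0.0325]
 [-0.999  -0.0371  0.025 ]]
```

View pics/c2.png

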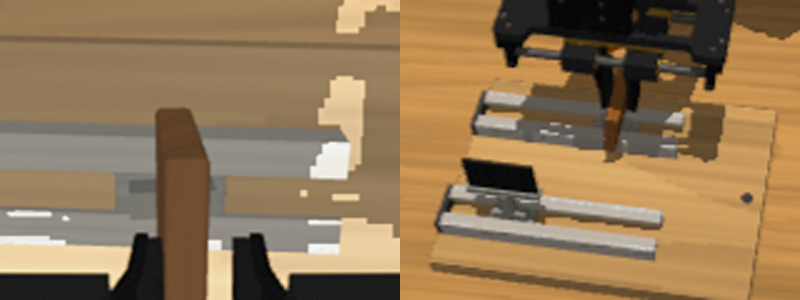

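```bash
python3 -m inch '[[[0,-0.3,-0.25,0.02,0]]]'; python3 - <<'E'
from h import *
o=robot.get_obs();print(o["position"],o["ft_force"],o["moment"],o["grip_width"],Ro.from_quat(o["tool_rot"]).as_matrix().round(4))
E
```

```text
time: 4.22
position: [0.4857, -0.0907, 0.0596]
tool_rot: [0.004, 0.698, -0.033, 0.716]
ft_force: [0.6, 3.7, 2.5]
grip_width: 0.0119
[ 0.48572328 -0.0906525   0.05958157] [0.57956243 3.74248825 2.49564224] [ 0.70038953 -0.24429175 -0.01099827] 0.011875615242089594 [[ 0.0239  0.0535  0.9983]
 [-0.042   0.9977 -0.0525]
 [-0.9988 -0.0407  0.0261]]
```

```bash
cat > st.py <<'E'
from h import *
o=robot.get_obs();p=o["position"];print("t",round(o["time"],2),p.round(4),"F",o["ft_force"].round(1),"M",o["moment"].round(2),o["grip_width"].round(4),"dx_track",round(1000*(p[0]-.4838-.053*(p[1]+.118)),1));print(Ro.from_quat(o["tool_rot"]).as_matrix()[:,:2].T.round(4))
E
python3 -m inch '[[[0,0.8,0,0,0]]]'>/dev/null; python3 st.py; python3 -m inch '[[[0,0.8,0,0,0]]]'>/dev/null; python3 st.py
```

```text
Traceback (most recent call last):
  File "st.py", line 2, in <module>
    o=robot.get_obs();p=o["position"];print("t",round(o["time"],2),p.round(4),"F",o["ft_force"].round(1),"M",o["moment"].round(2),o["grip_width"].round(4),"dx_track",round(1000*(p[0]-.4838-.053*(p[1]+.118)),1));print(Ro.from_quat(o["tool_rot"]).as_matrix()[:,:2].T.round(4))
                                                                                                                                  ^^^^^^^^^^^^^^^^^^^^^
AttributeError: 'float' object has no attribute 'round'
Traceback (most recent call last):
  File "st.py", line 2, in <module>
    o=robot.get_obs();p=o["position"];print("t",round(o["time"],2),p.round(4),"F",o["ft_force"].round(1),"M",o["moment"].round(2),o["grip_width"].round(4),"dx_track",round(1000*(p[0]-.4838-.053*(p[1]+.118)),1));print(Ro.from_quat(o["tool_rot"]).as_matrix()[:,:2].T.round(4))
                                                                                                                                  ^^^^^^^^^^^^^^^^^^^^^
AttributeError: 'float' object has no attribute 'round'
```

```bash
sed -i 's/o\["grip_width"\].round(4)/round(o["grip_width"],4)/' st.py; python3 st.py
```

```text
t 4.38 [ 0.4862 -0.0866  0.0605] F [-14.3 -39.5   1.2] M [-7.36  2.5  -0.33] 0.012 dx_track 0.7
[[ 0.0227 -0.0598 -0.9979]
 [ 0.0448  0.9973 -0.0588]]
```

The stop self-locks like a sticking drawer. It is gripped high and lightly, so it tips in the slot. I'll regrip lower and at full force.

```bash
python3 -m inch '[[[0,-0.4,0,0,0.25],[0,0,0,0,0.25],[0.1,0,0,0,0.25]]]'>/dev/null; python3 st.py; python3 -m inch '[[[0.6,0,0,0,0.25],[0.6,0,0,0,0.25]]]' >/dev/null;python3 st.py
```

```text
t 4.63 [ 0.4845 -0.0927  0.0588] F [0.  0.2 0. ] M [ 0.07  0.03 -0.04] 0.0198 dx_track -0.6
[[ 0.02   -0.0622 -0.9979]
 [ 0.045   0.9971 -0.0613]]
t 4.8 [ 0.4848 -0.0921  0.046 ] F [0.3 0.3 0.4] M [ 0.04  0.05 -0.05] 0.0217 dx_track -0.4
[[ 0.0205 -0.0613 -0.9979]
 [ 0.0449  0.9972 -0.0603]]
```

```bash
python3 -m inch '[[[-0.1,0,0,0,0],[0,0,0,0,0],[0,0,0,0,0]]]' 60 >/dev/null; python3 st.py; python3 -m inch '[[[0,-1,0,0,0],[0,-1,0,0,0]]]' >/dev/null;python3 st.py
```

```text
t 5.05 [ 0.4835 -0.0899  0.0444] F [ 0.  -1.8  4. ] M [-0.22  0.17 -0.05] 0.0111 dx_track -1.8
[[ 0.0161 -0.0589 -0.9981]
 [ 0.0426  0.9974 -0.0582]]
t 5.22 [ 0.4819 -0.1085  0.0452] F [ 0.1 -0.1 -1.5] M [ 0.02  0.04 -0.  ] 0.0114 dx_track -2.4
[[ 0.0144 -0.0576 -0.9982]
 [ 0.0388  0.9976 -0.057 ]]
```

```bash
python3 -m inch '[[[0,-1.5,0.05,0.014,0],[0,-1.5,0.05,0,0],[0,-1.5,0,0,0]]]' >/dev/null; python3 st.py; python3 -m inch '[[[0,-1.5,0,0,0],[0,-1,0,0,0]]]' >/dev/null;python3 st.py
```

```text
t 5.47 [ 0.4784 -0.1538  0.0468] F [ 0.9  4.5 -8.7] M [ 1.31 -0.26 -0.01] 0.0113 dx_track -3.5
[[ 0.0101 -0.053  -0.9985]
 [ 0.0533  0.9972 -0.0524]]
t 5.63 [ 0.4763 -0.1796  0.0467] F [ 3.   3.3 -4.4] M [ 0.98 -0.87  0.1 ] 0.0114 dx_track -4.3
[[ 0.0094 -0.0481 -0.9988]
 [ 0.0586  0.9972 -0.0475]]
```

```bash
python3 -m inch '[[[0.1,-1,0.15,0,0],[0.05,-0.8,0.1,0,0]]]' >/dev/null; python3 st.py; python3 -m inch '[[[0,-0.8,0.05,0,0]]]' >/dev/null;python3 st.py
```

```text
t 5.8 [ 0.4771 -0.2004  0.046 ] F [ 1.7 16.9 10.4] M [ 3.98 -0.36  0.13] 0.011 dx_track -2.3
[[ 0.0086 -0.0477 -0.9988]
 [ 0.0601  0.9971 -0.0471]]
t 5.88 [ 0.4754 -0.2026  0.0462] F [12.  39.  19.1] M [ 7.96 -2.46  0.3 ] 0.0121 dx_track -3.9
[[ 0.005  -0.0343 -0.9994]
 [ 0.0688  0.9971 -0.0338]]
```

```bash
python3 -m inch '[[[0,-0.7,0.1,0,0]]]' >/dev/null; python3 st.py; python3 -m inch '[[[0,-0.7,0.1,0,0]]]' >/dev/null;python3 st.py
```

```text
t 5.97 [ 0.4752 -0.2023  0.0463] F [13.3 28.4  4.2] M [ 5.94 -2.74  0.4 ] 0.0119 dx_track -4.1
[[ 0.0036 -0.0196 -0.9998]
 [ 0.0776  0.9968 -0.0193]]
t 6.05 [ 0.4756 -0.2021  0.0464] F [11.5 22.1  2.9] M [ 4.9  -2.37  0.32] 0.0117 dx_track -3.8
[[ 0.0031 -0.0063 -1.    ]
 [ 0.084   0.9964 -0.006 ]]
```

```bash
python3 -m inch '[[[0.05,0.5,0.25,-0.03,0]]]' >/dev/null; python3 st.py; python3 -m inch '[[[0.05,1,0,0,0],[0,1,0,0,0]]]' >/dev/null;python3 st.py
```

```text
t 6.13 [ 0.4786 -0.1961  0.046 ] F [ 0.5 -0.9 -1.7] M [-0.01 -0.01  0.06] 0.0113 dx_track -1.1
[[ 0.0031 -0.0035 -1.    ]
 [ 0.0546  0.9985 -0.0033]]
t 6.3 [ 0.4804 -0.1767  0.0458] F [-0.1 -0.6 -1.8] M [ 0.06  0.   -0.01] 0.0115 dx_track -0.3
[[ 0.0042 -0.0055 -1.    ]
 [ 0.054   0.9985 -0.0053]]
```

```bash
python3 -m inch '[[[0.03,1.2,-0.04,0,0],[0.03,1.2,-0.04,0,0],[0.03,1.2,-0.04,0,0]]]' >/dev/null; python3 st.py; python3 -m inch '[[[0.03,1.2,-0.04,0,0],[0.03,1.2,-0.04,0,0]]]' >/dev/null;python3 st.py
```

```text
t 6.55 [ 0.4811 -0.1395  0.045 ] F [-0.1  0.2 -2.2] M [-0.01 -0.05  0.  ] 0.0115 dx_track -1.5
[[ 0.0048 -0.008  -1.    ]
 [ 0.0553  0.9984 -0.0077]]
t 6.72 [ 0.4812 -0.1129  0.0442] F [ 0.   0.1 -1.3] M [ 0.04 -0.04 -0.01] 0.0114 dx_track -2.9
[[ 0.0043 -0.0082 -1.    ]
 [ 0.0552  0.9984 -0.0079]]
```

Sliding freely; trim x by +1 mm and z by +1 mm, then continue.

```bash
python3 -m inch '[[[-0.08,1.2,0.1,0,0],[0,1.2,0.02,0,0],[0,1.2,0,0,0]]]' >/dev/null; python3 st.py; python3 -m inch '[[[0,1.2,0,0,0],[0,1.2,0,0,0]]]' >/dev/null;python3 st.py
```

```text
t 6.97 [ 0.4834 -0.0725  0.0447] F [ 0.9  0.3 -1.5] M [-0.   -0.01  0.04] 0.0112 dx_track -2.8
[[ 0.003  -0.0081 -1.    ]
 [ 0.0542  0.9985 -0.0079]]
t 7.13 [ 0.4841 -0.0456  0.0445] F [-0.6 -0.7 -1.9] M [ 0.    0.   -0.01] 0.0115 dx_track -3.5
[[ 0.0026 -0.0083 -1.    ]
 [ 0.0532  0.9986 -0.0082]]
```

```bash
python3 -m inch '[[[-0.02,1.2,0.04,0,0],[-0.02,1.2,0.02,0,0],[-0.02,1.2,0,0,0],[-0.02,1.2,0,0,0],[-0.02,1.0,0,0,0]]]' >/dev/null; python3 st.py
```

```text
t 7.55 [0.4858 0.0199 0.045 ] F [ 0.4  0.4 -1.2] M [ 0.01 -0.03 -0.01] 0.0116 dx_track -5.3
[[ 0.0011 -0.0087 -1.    ]
 [ 0.0504  0.9987 -0.0086]]
```

```bash
python3 -m inch '[[[-2,0,0,0,0],[-3,0,0,0,0],[-3,0,0,0,0]]]' >/dev/null; python3 st.py;  python3 -m inch '[[[0,3.5,0.65,0,0],[0,3.5,0.65,0,0],[0,3.5,0.65,0,0],[0,3.5,0.65,0,0],[0,3.5,0.65,0,0],[0,3.5,0.65,0,0],[0,3.5,0.6,0,0],[0,2.5,0.4,0,0]]]'>/dev/null; python3 st.py
python3 - <<'E'
from h import *
i=camera_info("wrist");w=camera("wrist")[:,:,::-1];s=camera("scene")[:,:,::-1]
cv2.imwrite("pics/w3.png",w);cv2.imwrite("pics/s3.png",s)
a=cv2.resize(w,(480,300));b=cv2.resize(s[120:300,320:512],(320,300))
cv2.imwrite("pics/c3.png",cv2.hconcat([a,b]))
E
```

```text
t 7.8 [0.4794 0.0261 0.1214] F [-0.2 -0.7 -1.2] M [-0.01 -0.04 -0.03] 0.012 dx_track -12.1
[[-0.0161 -0.0057 -0.9999]
 [ 0.0457  0.9989 -0.0064]]
t 8.47 [0.5444 0.3038 0.1261] F [ 0.1  0.8 -1.8] M [ 0.02 -0.03 -0.02] 0.0115 dx_track 38.2
[[-0.002  -0.0101 -0.9999]
 [ 0.0544  0.9985 -0.0102]]
```

View pics/c3.png

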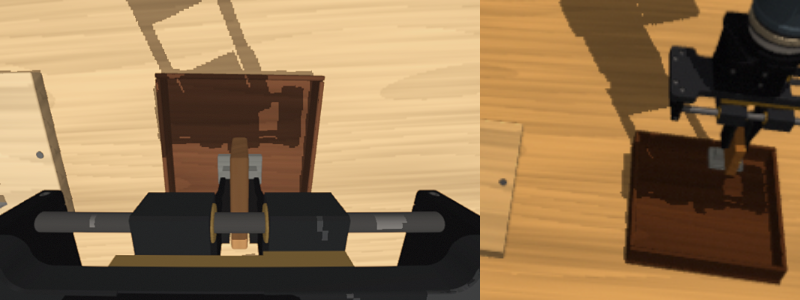

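The stop is held upright over the tray (foot visible, tray rim all around). Next I lower it.

```bash
python3 -m inch '[[[2.5,-0.4,0.4,0,0],[2.5,-0.3,0.2,0,0],[2,0,0,0,0],[0.8,0,0,0,0],[0.4,0,0,0,0]]]' >/dev/null; python3 st.py
```

```text
t 8.98 [0.5484 0.2991 0.0426] F [-0.9 -0.5 -1.4] M [ 0.02 -0.    0.  ] 0.0116 dx_track 42.5
[[ 0.0021 -0.0106 -0.9999]
 [ 0.0454  0.9989 -0.0105]]
```

```bash
python3 -m inch '[[[0.5,0,0,0,0],[0.3,0,0,0,0]]]' >/dev/null; python3 st.py;python3 -m inch '[[[0.2,0,0,0,0]]]' >/dev/null; python3 st.py;python3 -m inch '[[[0.15,0,0,0,0]]]' >/dev/null; python3 st.py
```

```text
t 9.15 [0.5474 0.2982 0.034 ] F [-0.4  0.5 -1.5] M [ 0.02  0.05 -0.  ] 0.0118 dx_track 41.5
[[ 3.000e-04 -1.160e-02 -9.999e-01]
 [ 4.590e-02  9.989e-01 -1.160e-02]]
t 9.23 [0.5476 0.2981 0.0322] F [-0.5 -1.  -0.4] M [0.02 0.03 0.01] 0.0114 dx_track 41.7
[[ 8.000e-04 -1.160e-02 -9.999e-01]
 [ 4.610e-02  9.989e-01 -1.150e-02]]
t 9.32 [0.5477 0.298  0.0317] F [-2.2 -0.8  9.7] M [-0.12  0.57  0.03] 0.0117 dx_track 41.8
[[ 0.0011 -0.0115 -0.9999]
 [ 0.0463  0.9989 -0.0115]]
```

```bash
python3 -m inch '[[[0,0,0,0,0.6],[0,0,0,0,0.6],[0,0,0,0,0.6],[0.05,0,0,0,0.6]]]' >/dev/null; python3 st.py
python3 - <<'E'
from h import *
w=camera("wrist")[:,:,::-1];s=camera("scene")[:,:,::-1]
a=cv2.resize(w,(480,300));b=cv2.resize(s[120:300,320:512],(320,300))
cv2.imwrite("pics/c4.png",cv2.hconcat([a,b]))
E
```

```text
t 9.65 [0.5505 0.2988 0.0347] F [ 0.1 -0.3 -0.3] M [-0.01  0.02  0.  ] 0.0304 dx_track 44.7
[[ 0.0082 -0.0092 -0.9999]
 [ 0.0466  0.9989 -0.0089]]
```

View pics/c4.png

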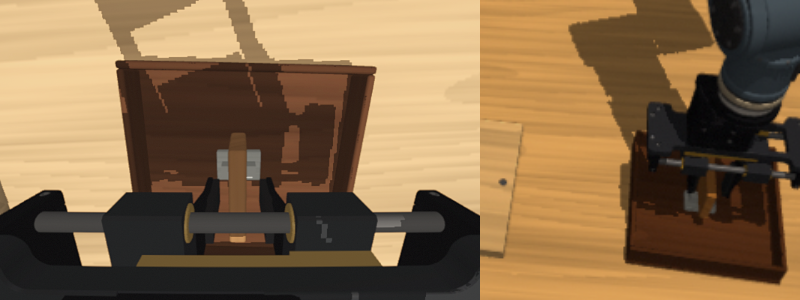

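The stop stands upright with both fingers clear of the plate. Opening a little more, then straight up and away.

```bash
python3 -m inch '[[[0,0,0,0,0.6],[0,0,0,0,0.6],[-1,0,0,0,0.6],[-3,0,0,0,0.6],[-4,0,0,0,0.6],[-4,0,0,0,0.6],[-4,0,0,0,0.6]]]' >/dev/null; python3 st.py; python3 -m inch '[[[0,3.5,-1.5,0,0.6],[0,3.5,-1.5,0,0.6],[0,3.5,-1.5,0,0.6],[0,3.5,-1.5,0,0.6],[0,3.5,-1.5,0,0.6],[0,0,0,0,0.6],[0,0,0,0,0.6],[0,0,0,0,0.6]]]' >/dev/null; python3 st.py
python3 - <<'E'
from h import *
t=camera("top")[:,:,::-1];s=camera("scene")[:,:,::-1]
a=cv2.resize(t[120:240,130:410],(700,300));b=cv2.resize(s[150:300,195:545],(700,300))
cv2.imwrite("pics/c5.png",cv2.vconcat([a,b]))
E
```

```text
t 10.33 [0.5422 0.2976 0.1906] F [1.3 0.2 0.7] M [0.1  0.   0.03] 0.0525 dx_track 36.4
[[-0.0168 -0.0176 -0.9997]
 [ 0.0469  0.9987 -0.0184]]
t 11.0 [0.4818 0.486  0.2104] F [0.7 0.8 0.3] M [ 0.05  0.09 -0.06] 0.0519 dx_track -34.0
[[ 0.0143 -0.0027 -0.9999]
 [ 0.051   0.9987 -0.002 ]]
```

View pics/c5.png

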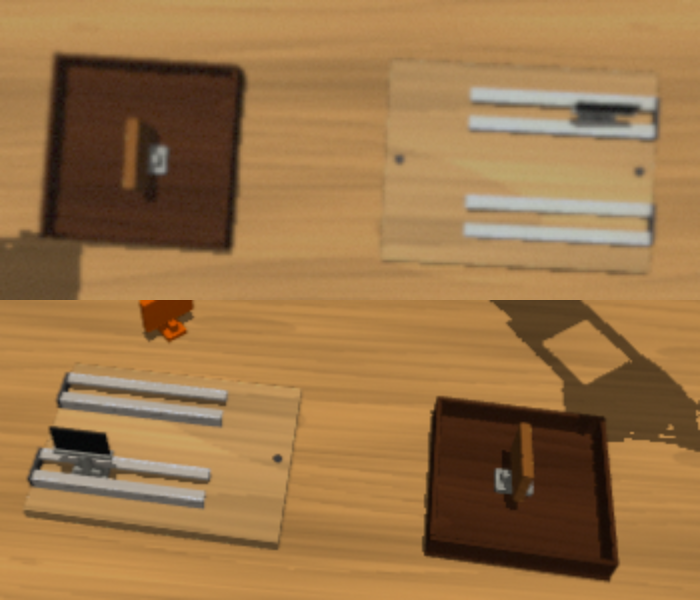

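```bash
python3 -c "
from rig import robot
print(robot.hand_in())"
```

```text
the job is handed in; nothing more can be done
None
```

The jar stop now stands upright on its foot near the middle of the tray. I handed the job in at about 11 s of the 42 s allowed.

- **What went wrong on the way:** on the first pull, with a high 25–30 N grip, the stop tipped and jammed in the track. The wrist force reached about 64 N, under the 120 N limit. I regripped lower at 60 N, backed the stop against the end cap to straighten the tool, then slid it out freely. I lifted it clear of the board and set it down with about 10 N of contact.
- **Last checks:** the final top and scene pictures show:
  - the stop upright;
  - the near track empty;
  - the card holder, by eye, where it started;
  - the gripper well clear of everything.

  The force reading was near zero.
- **Disagreements:** two of the four tray corners measured from two views came out near table height instead of at the rim. I took the tray centre from the top view instead. All four corners give an average of about (0.55, 0.30) m, and the stop was set down at about (0.55, 0.30) m.

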